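Find the pitch-comb leaf that fits the staining-rack spindle

TASK

Try the three pitch-comb leaves on the threaded spindle in the front stand (on the yellow pad), shifting each along the thread by feel, and leave the one that meshes seated fully home there, both its ends down in the stand's slots, and let go. The leaves that do not fit belong upright in the slots of their rack. Press only gently (never over 25 N), because the threads bruise, and leave the bottles, slide box and paper roll where they are.

Things in the scene. Friction and masses are not known exactly. Their poses are not given: they have to be found in the camera images.
- leaf_a: loose pitch-comb leaf, blue grip, 100 to 170 g, upright in a slot pair of the rack. Steel plate 140 mm long (own y), 8 thick (x), 18 high (z 0 to 18); over its middle the grip, 12 thick (x), 36 long (y), z 24 to 68: take it from above at z about 48. Comb of 7 round-tipped teeth below the plate, tips at z = -7 mm. Origin: middle of the plate's underside, z up; same either way round
- leaf_b: as leaf_a, but orange grip and 5 teeth. The grip of every leaf is sprung: pushed down on a plate that cannot sink, it gives from 2.4 N on, 1.2 N more per mm, up to 4 mm (7.2 N); then it is solid, and force shoots up. Lifted, the plate hangs at full length
- leaf_c: as leaf_a, but white grip and 5 teeth. The combs span the middle 60 mm; the plain ends of the plate (tabs) go into the slots of rack or stand. Tooth pitches of the leaves: 9, 11 and 13 mm
- rack: fixed leaf rack: black base 190 (x) x 130 x 10 mm, origin at the centre of its underside, z up. Three slot pairs at own x = -65, 0, 65 mm: two posts at y = -50 and 50 mm (10 mm long), slot 12 mm wide (x), mouth flared to 21, walls rising 20 mm over the slot floor. A leaf in a pair lies along the rack's y, near y = 0, its origin at rack z = 48 mm (slot floor)
- seat (a point): middle between the two slotted posts of the front stand (yellow pad) at slot-floor height, 56 mm above the table. Axes (the board's): x away from the robot, towards the spare stands, y along the front spindle, z up. A leaf fully home has its origin at this height, at x = 0, lying along y, tabs on both slot floors. Posts at y = -50 and 50 mm, slots as in the rack
- crest (a point): top of the front spindle's thread, 1 mm below seat, same axes. Aluminium spindle along y, 32 mm over the thread, threaded over 88 mm, grooves 6.5 mm deep. Its pitch is that of one of the leaves; which one varies. The fixed stand may sit up to 5 mm off along y, so where the grooves lie is unknown
- pad (a point): middle of the yellow pad, on the board under the front stand, axes as seat. Meshing: the fitting leaf drops home within 1 mm either side of the right place along y (once per pitch); its round tips slide in from about 2 mm. On the crests any leaf stands 6 mm too high; a wrong leaf stays there, or sinks less than 3 mm, wherever it is shifted
- board: fixed grey service board 310 (x) x 170 (y) x 8 mm, origin at the centre of its underside; front stand on the yellow pad at own x = -100 mm, two spare spindles in like stands at x = 20 and 110 mm (not used)
- violet_bottle: bystander: violet reagent bottle, 48 mm across, 100 mm high, loose; origin at the centre of its underside
- green_bottle: bystander: green reagent bottle, 52 mm across, 110 mm high, loose; origin at the centre of its underside
- slide_box: bystander: pink slide box 87 x 112 x 35 mm, loose; origin at the centre of its underside
- paper_roll: bystander: standing paper roll, 110 mm across, 100 mm high, loose; origin at the centre of its underside

How it is judged:
By the outcome, as a careful person would: the job done as asked, in the order asked, and still so for the second after the job is handed in, with the robot touching nothing.
It also fails if it takes over 72 s, if anything falls off the work surface, if the arm or the gripper's body presses on something with over 40 N, if the wrist force passes 120 N, or if a joint passes its speed limit or range.

ROBOT

A 6-joint arm with a two-finger parallel gripper is mounted at the origin on the work surface. World frame = base frame: x ahead of the robot, y to its left, z up, the work surface at z = 0. Lengths are in m, angles in rad, forces in N, time in s.
With the tool pointing down it reaches from about 0.275 to 0.725 m from the base axis. Payload 15.9 kg.
Tool frame: the origin (TCP) lies between the finger pads; the fingertips stand 14 mm ahead of it and the grasp point (between the pads) lies 5 mm behind it; z points along the fingers, y is the line along which they close (so a half turn about z gives the same grasp; the last joint's range is limited). The gripper opens to 85 mm and grips with 20 to 120 N. Pads are 22 mm wide; open, the fingers measure 114 mm over their backs; the gripper's body (76 mm by 85 mm) begins 54 mm behind the grasp point. The pads swing forward as they close: fully open they stand 13 mm farther back than shut.
Start: joints at [-1.172, 0.213, -0.034, 1.323, 0, 1.571], TCP at [0.194, -0.461, 0.245] pointing down, gripper open.
Joint ranges: [-2.98, 2.98], [-0.74, 1.72], [-1.14, 1.35], [-2.1, 2.04], [-1.57, 1.44], [-3.14, 3.14]. Speed limits (rad/s): [1.89, 1.89, 2.39, 2.57, 3.14, 3.14].

INTERFACE

Orientations are given as a unit quaternion [x, y, z, w].
In Python, from station import env, grab_frame gives the robot as it stands.
- The arm moves only by the tool apply_moves, never from a script. Its argument "moves" is a list that holds one entry, the list of rows, each a list of 5 numbers: the opening, from 0 (shut) to 1 (fully open), then the shift along the tool's x, y, z in fractions of the full range, 1 being 1 m, then the turn about the tool's z in shares of 360 degrees (1.0 is 360 degrees). In form: [[[fingers, tx, ty, tz, twist], ...]]. A call has 1 to 10 rows; each row is the pose to reach, as a shift and turn from the pose commanded when the call began, along the tool's axes at that moment; what a row does not reach only later rows make up. A row lasts 1/12 s, in which the tool goes at most 41.7 mm and 7.16 degrees, less where a joint would pass 70% of its speed; a pose out of reach is approached as far as the arm can. A call with a gripper value outside its range is refused whole. The fingers move at their own pace and stop on an object; "force" is the grip in N (left out, the last holds). Time passes only in rows, so rows that repeat a pose let the fingers close. It gives the time, the measured TCP pose, the force, the opening and the grip force at its end, in the units of the state.
- env.read_state(): the state, without advancing time (a new reading comes with each control period).
- grab_frame(name): name is "scene" or "top"; returns a dict with "pixels" (400x640x3 uint8, blue, green, red), "K" (3x3 intrinsics, pixels), "position" and "orientation" of the camera in the world. Camera axes: x right, y up, looking along -z (the intrinsics and any distortion apply to the point x, -y, -z); pixel columns grow to the right and rows downward; lengths in m; the calibration is good to about 2 mm. A picture is of the moment at which its call begins. There is no depth.
- env.job_done(): hands the job in; it is judged then, once.
The state is a dict: "t": time; "joint_positions": joint angles; "joint_vel": joint speeds; "effort": joint torques, N m; "ee_pos": TCP position; "tool_rot": TCP orientation; "contact_force": force on the tool from outside, world axes, zero at the start; "torque": the same for the moment, N m; "finger_gap": opening from 0.0 (shut) to 1.0 (fully open); "gripper_force": force on a finger pad.
Only numpy, scipy, OpenCV 4.12 (cv2) and the standard library are available. Lean on these libraries where they do the work, as an engineer would, in place of code of your own. Each camera call takes 0.05 s, during which the arm holds its last target. There are 200 camera calls.

## Working session

There is one attempt and no reset: what is moved stays moved. The work goes in short steps, Python scripts to look and compute and a tool call to move; the robot and the scene stay as the last step left them, time stands still between calls to the robot, and variables do not carry over. Pictures are saved under pics/ and viewed, at most 10 in all, crops included, and the job is handed in when it is done.

Besides the shell and the picture viewer there is one more tool, called after "Call:" as name(argument=value, ...), one argument or row to a line, values as JSON. apply_moves: Moves the arm, as the interface text tells. Its arguments: {"type":"object","properties":{"moves":{"type":"array"},"force":{"type":"number"}},"required":["moves"]}

```bash
ls; mkdir -p pics; python3 - <<'E'
from station import env, grab_frame
import cv2
for n in("scene","top"):
    f=grab_frame(n);cv2.imwrite(f"pics/{n}0.png",f["pixels"]);print(n,f["K"],f["position"],f["orientation"],[k for k in f])
print(env.read_state())
E
```

```text
pics
scene [[429.03262064   0.         329.24197182]
 [  0.         429.03262064 197.24228121]
 [  0.           0.           1.        ]] [1.15654717 0.54193688 1.04788195] [0.14040371 0.31628183 0.85209533 0.39266544] ['pixels', 'K', 'position', 'orientation']
top [[469.00877964   0.         320.17084787]
 [  0.         469.00877964 196.217106  ]
 [  0.           0.           1.        ]] [ 0.48653605 -0.01741247  1.4048402 ] [ 0.01828369 -0.01900514 -0.70127617  0.71240174] ['pixels', 'K', 'position', 'orientation']
{'t': 0.1, 'joint_positions': array([-1.17200431e+00,  2.13303695e-01, -3.49480320e-02,  1.32349885e+00,
        1.08150667e-05,  1.57077078e+00]), 'joint_vel': array([ 4.27122579e-04, -1.63350002e-03,  1.00839489e-03,  2.53595437e-05,
       -2.91977471e-04,  4.22760044e-04]), 'effort': array([ 2.88596484e-04, -6.87245893e+01,  4.87805700e+01,  1.21654567e-02,
        1.25217426e-05, -1.40295310e-05]), 'ee_pos': array([ 0.19404978, -0.46051269,  0.24488644]), 'tool_rot': array([ 9.80183753e-01,  1.98089836e-01, -8.92007673e-05, -4.68741176e-04]), 'contact_force': array([-0.59373735, -0.47836692, -0.97288599]), 'torque': array([ 0.00114044, -0.03721353,  0.00085978]), 'gripper_force': 0.0, 'finger_gap': 0.9962785267777927}
```

View pics/scene0.png

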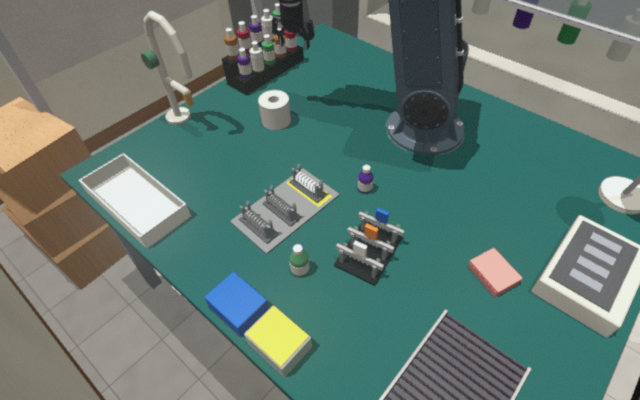

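View pics/top0.png

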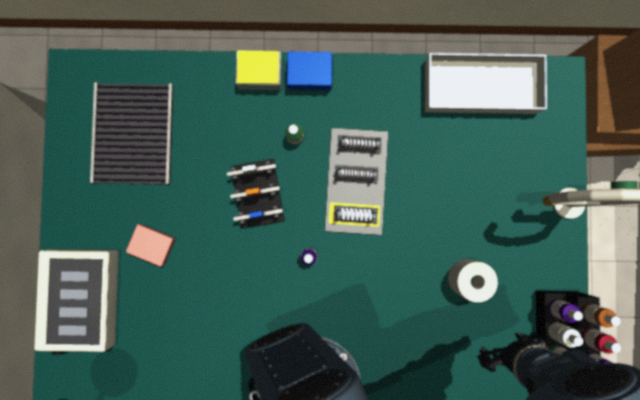

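The top view shows the rack around (255,192), its grips white, orange and blue from top to bottom. The yellow pad is at (355,215), with the violet bottle at (308,258) and the green at (293,133). Now I'll measure these.

```bash
cat > h.py <<'E'
import numpy as np, cv2
from scipy.spatial.transform import Rotation as R
from station import env, grab_frame
def ray(f,u,v):
    K=f["K"];d=np.array([(u-K[0,2])/K[0,0],-(v-K[1,2])/K[1,1],-1.])
    return np.array(f["position"]),R.from_quat(f["orientation"]).apply(d)
def plane(f,u,v,z):
    p,d=ray(f,u,v);return p+d*(z-p[2])/d[2]
def tri(a,b):
    (p,d),(q,e)=a,b
    s=np.linalg.lstsq(np.c_[d,-e],q-p,rcond=None)[0]
    x,y=p+d*s[0],q+e*s[1];return (x+y)/2,np.linalg.norm(x-y)
def mask(f,lo,hi,roi):
    m=cv2.inRange(cv2.cvtColor(f["pixels"],cv2.COLOR_BGR2HSV),np.array(lo),np.array(hi))
    o=np.zeros_like(m);x0,y0,x1,y1=roi;o[y0:y1,x0:x1]=m[y0:y1,x0:x1];return o
def big(m):
    c=cv2.findContours(m,cv2.RETR_EXTERNAL,cv2.CHAIN_APPROX_NONE)[0]
    return max(c,key=cv2.contourArea) if c else None
E
python3 - <<'E'
from h import *
np.set_printoptions(precision=4,suppress=True)
T=grab_frame("top");S=grab_frame("scene")
rT=(220,150,290,235);rS=(330,200,410,285)
for n,lo,hi in(("blue",(105,150,90),(125,255,255)),("orange",(5,150,120),(18,255,255)),("white",(0,0,185),(180,50,255))):
    out=[]
    for f,r in((T,rT),(S,rS)):
        m=mask(f,lo,hi,r);c=big(m);
        if c is None: print(n,"none");continue
        M=cv2.moments(m,True);ce=(M['m10']/M['m00'],M['m01']/M['m00']);out.append(ray(f,*ce));print(n,np.array(ce),M['m00'],cv2.minAreaRect(c))
    print(tri(*out), plane(T,*0*np.array(ce),0) if 0 else '')
y=mask(T,(22,120,120),(35,255,255),(310,190,400,245))
q=cv2.boxPoints(cv2.minAreaRect(big(y)));print("pad",q,cv2.minAreaRect(big(y)))
print(np.array([plane(T,*p,.009) for p in q]),plane(T,*q.mean(0),.009))
g=mask(T,(0,0,60),(180,45,255),(315,120,400,245))|y
g=cv2.morphologyEx(g,cv2.MORPH_CLOSE,np.ones((9,9)))
q=cv2.boxPoints(cv2.minAreaRect(big(g)));print("board",q)
w=np.array([plane(T,*p,.008) for p in q]);print(w,w.mean(0),np.linalg.norm(w[1]-w[0]),np.linalg.norm(w[2]-w[1]))
a=cv2.resize(T["pixels"][120:245,215:400],None,fx=4,fy=4,interpolation=cv2.INTER_CUBIC);cv2.imwrite("pics/tz.png",a)
E
```

```text
blue [256.     214.0405] 74.0 ((256.0135192871094, 214.08108520507812), (5.753964424133301, 12.494322776794434), 80.53767395019531)
blue [381.4191 214.8309] 136.0 ((381.1529541015625, 214.81175231933594), (12.581968307495117, 12.365036964416504), 12.52880859375)
(array([0.5026, 0.1602, 0.0982]), np.float64(0.0014242357849953767)) 
orange [252.4459 190.7162] 74.0 ((252.21621704101562, 190.79730224609375), (5.589565753936768, 13.97391414642334), 80.53767395019531)
orange [370.6846 230.7584] 149.0 ((370.29998779296875, 230.90000915527344), (14.758048057556152, 12.074767112731934), 26.56505012512207)
(array([0.5673, 0.1713, 0.1002]), np.float64(0.0014528682018008364)) 
white [253.8448 187.1516] 277.0 ((240.91921997070312, 169.703857421875), (4.472995758056641, 27.18879508972168), 74.74488067626953)
white [368.1379 240.9042] 261.0 ((359.8966369628906, 244.7414093017578), (12.99933910369873, 3.807887077331543), 23.198589324951172)
(array([0.5792, 0.1731, 0.0666]), np.float64(0.0031846891869130784)) 
pad [[328.6    222.8   ]
 [329.7966 202.4586]
 [379.2724 205.369 ]
 [378.0759 225.7104]] ((353.93621826171875, 214.08450317382812), (49.56138610839844, 20.376543045043945), 3.3664608001708984)
[[ 0.4815 -0.0445  0.009 ]
 [ 0.5421 -0.0472  0.009 ]
 [ 0.5357 -0.1947  0.009 ]
 [ 0.4752 -0.1916  0.009 ]] [ 0.5086 -0.1195  0.009 ]
board [[324.0819 231.2311]
 [330.7886 127.2767]
 [388.1627 130.9783]
 [381.456  234.9326]]
[[ 0.4563 -0.0315  0.008 ]
 [ 0.7683 -0.0469  0.008 ]
 [ 0.7598 -0.2195  0.008 ]
 [ 0.448  -0.2021  0.008 ]] [ 0.6081 -0.125   0.008 ] 0.3123374537408649 0.17277023148742945
```

View pics/tz.png

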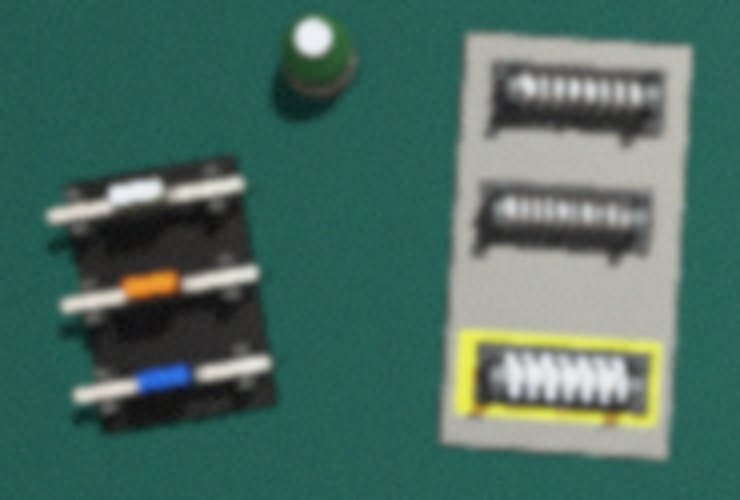

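The zoom shows the front spindle with coarse crests, roughly 7 across (505–625, 375). Next I'll measure the pitch for a first guess, plus the white grip and the leaf directions.

```bash
python3 - <<'E'
from h import *
np.set_printoptions(precision=4,suppress=True)
T=grab_frame("top");S=grab_frame("scene")
o=[]
for f,r in((T,(235,160,258,175)),(S,(350,238,370,262))):
    h=cv2.cvtColor(f["pixels"],cv2.COLOR_BGR2HSV);m=mask(f,(0,0,225) if f is T else (0,0,200),(180,40,255),r);M=cv2.moments(m,True)
    ce=(M['m10']/M['m00'],M['m01']/M['m00']);o.append(ray(f,*ce));print(ce,M['m00'])
print(tri(*o))
# grips top-plane estimates
for n,u,v in(("b",256.0,214.04),("o",252.45,190.72)): print(n,plane(T,u,v,.114))
# plates direction: fit plate pixel mask per strip (grey-white) 
m=mask(T,(0,0,140),(180,60,255),(222,150,290,235))|mask(T,(105,150,90),(125,255,255),(220,150,290,235))|mask(T,(5,150,120),(18,255,255),(220,150,290,235))
for c in cv2.findContours(m,cv2.RETR_EXTERNAL,cv2.CHAIN_APPROX_NONE)[0]:
    if cv2.contourArea(c)>60:
        x=cv2.minAreaRect(c);a,b=[plane(T,*e,.066) for e in (c[c[:,0,0].argmin(),0],c[c[:,0,0].argmax(),0])]
        vx,vy,_,_=cv2.fitLine(c,cv2.DIST_L2,0,.01,.01).ravel();print(x,np.degrees(np.arctan2(vy,vx)),plane(T,*x[0],.066),np.linalg.norm(a-b))
# spindle profile sampled along board y at crest height
g=cv2.cvtColor(T["pixels"],cv2.COLOR_BGR2GRAY).astype(np.float32)
th=np.radians(-2.8);ex=np.array([np.cos(th),np.sin(th)]);ey=np.array([-ex[1],ex[0]])
Rm=R.from_quat(T["orientation"]).inv()
def pix(P):
    q=Rm.apply(P-np.array(T["position"]));K=T["K"];return K[0,0]*q[:,0]/-q[:,2]+K[0,2],K[1,1]*-q[:,1]/-q[:,2]+K[1,2]
s=np.arange(-.044,.044,.0005);acc=0
for dx in np.arange(-.004,.0041,.002):
    P=np.c_[np.array([.5084,-.1198])+dx*ex+s[:,None]*ey,np.full(len(s),.053)];u,v=pix(P)
    acc=acc+cv2.remap(g,u.astype(np.float32)[None],v.astype(np.float32)[None],cv2.INTER_CUBIC)[0]
a=acc[8:-8]-np.polyval(np.polyfit(s[8:-8],acc[8:-8],2),s[8:-8])
for p in np.arange(7,16,.5): print(p,round(abs((a*np.hanning(len(a))*np.exp(2j*np.pi*s[8:-8]*1000/p)).sum()),0),end=' ; ')
E
```

```text
(248.0, 167.5) 30.0
(360.07272727272726, 246.05454545454546) 55.0
(array([0.6309, 0.1838, 0.1101]), np.float64(0.0016581224677712737))
b [0.5028 0.1575 0.114 ]
o [0.5669 0.1687 0.114 ]
((250.6426239013672, 167.97483825683594), (6.777626991271973, 49.00746154785156), 79.99201965332031) -9.671666 [0.6352 0.1824 0.066 ] 0.13852584307228422
7.0 75.0 ; 7.5 81.0 ; 8.0 231.0 ; 8.5 326.0 ; 9.0 276.0 ; 9.5 161.0 ; 10.0 126.0 ; 10.5 347.0 ; 11.0 728.0 ; 11.5 1145.0 ; 12.0 1491.0 ; 12.5 1702.0 ; 13.0 1762.0 ; 13.5 1693.0 ; 14.0 1533.0 ; 14.5 1324.0 ; 15.0 1103.0 ; 15.5 896.0 ;
```

Units first: shifts go in shares of 1 m and turns go in shares of 360 degrees. So 589 mm is 0.589, -436 mm is -0.436, -77 degrees is -0.2139.

Call:
apply_moves(
  moves=[
    [[0.45,0.589,-0.436,0,-0.2139],[0.45,0.589,-0.436,0,-0.2139],[0.45,0.589,-0.436,0,-0.2139],[0.45,0.589,-0.436,0,-0.2139],[0.45,0.589,-0.436,0,-0.2139],[0.45,0.589,-0.436,0,-0.2139],[0.45,0.589,-0.436,0,-0.2139],[0.45,0.589,-0.436,0,-0.2139],[0.45,0.589,-0.436,0,-0.2139],[0.45,0.589,-0.436,0,-0.2139]],
  ],
  force=40,
)

```text
t: 1.13
ee_pos: [0.407, -0.1002, 0.2455]
tool_rot: [0.677, 0.736, 0.0, 0.0]
contact_force: [0.5, -0.3, -0.1]
finger_gap: 0.455
gripper_force: 0.0
```

```bash
cat >> h.py <<'E'
def go(x,y,z,th,s=None):
    s=s or env.read_state();r=R.from_quat(s["tool_rot"]);m=r.as_matrix()
    t=np.degrees(np.arctan2(m[1,0],m[0,0]));d=(np.array([x,y,z])-s["ee_pos"])*1000
    print("t",round(s["t"],2),"pos",s["ee_pos"].round(4),"th",t.round(2),"F",np.round(s["contact_force"],1),"gap",round(s["finger_gap"],3),"| shift",(m.T@d).round(1),"twist",round(t-th,1))
E
python3 -c "from h import *;go(.567,.17,.2,100.2)"
```

```text
t 1.13 pos [ 0.407  -0.1002  0.2455] th 94.82 F [ 0.5 -0.3 -0.1] gap 0.455 | shift [255.8 182.1  45.6] twist -5.4
```

To row units: 256 mm is 0.256, 182 mm is 0.182, -5.4 degrees is -0.015.

Call:
apply_moves(
  moves=[
    [[0.45,0.256,0.182,0.046,-0.015],[0.45,0.256,0.182,0.046,-0.015],[0.45,0.256,0.182,0.046,-0.015],[0.45,0.256,0.182,0.046,-0.015],[0.45,0.256,0.182,0.046,-0.015],[0.45,0.256,0.182,0.046,-0.015],[0.45,0.256,0.182,0.046,-0.015],[0.45,0.256,0.182,0.046,-0.015],[0.45,0.256,0.182,0.046,-0.015],[0.45,0.256,0.182,0.046,-0.015]],
  ],
)

```text
t: 1.97
ee_pos: [0.568, 0.1682, 0.1983]
tool_rot: [0.643, 0.766, -0.001, -0.0]
contact_force: [-0.2, -0.7, 0.7]
finger_gap: 0.446
gripper_force: 0.0
```

```bash
python3 -c "
from h import *;go(.567,.17,.091,100.2)
T=grab_frame('top');cv2.imwrite('pics/a.png',cv2.resize(T['pixels'][120:245,215:400],None,fx=4,fy=4))"
```

```text
t 1.97 pos [0.568  0.1682 0.1983] th 99.98 F [-0.2 -0.7  0.7] gap 0.446 | shift [  2.   -0.5 107.3] twist -0.2
```

To row units: 107 mm is 0.107, 95 mm is 0.095.

Call:
apply_moves(
  moves=[
    [[0.45,0.001,0,0.04,0],[0.45,0.001,0,0.075,0],[0.45,0.001,0,0.095,0],[0.45,0.001,0,0.107,0],[0.45,0.001,0,0.107,0],[0.15,0.001,0,0.107,0],[0.0,0.001,0,0.107,0],[0.0,0.001,0,0.107,0],[0.0,0.001,0,0.107,0],[0.0,0.001,0,0.107,0]],
  ],
)

```text
t: 2.85
ee_pos: [0.5679, 0.1677, 0.0934]
tool_rot: [0.644, 0.765, 0.0, 0.0]
contact_force: [-4.0, -4.3, 2.9]
finger_gap: 0.134
gripper_force: 39.0
```

To row units: -273 mm is -0.273, -110 mm is -0.11, 12.8 degrees is 0.0356.

Call:
apply_moves(
  moves=[
    [[0.0,0,0,-0.03,0],[0.0,0,0,-0.07,0],[0.0,0,0,-0.108,0],[0.0,-0.273,-0.108,-0.11,0.0356],[0.0,-0.273,-0.108,-0.11,0.0356],[0.0,-0.273,-0.108,-0.11,0.0356],[0.0,-0.273,-0.108,-0.11,0.0356],[0.0,-0.273,-0.108,-0.11,0.0356],[0.0,-0.273,-0.108,-0.11,0.0356],[0.0,-0.273,-0.108,-0.11,0.0356]],
  ],
)

```text
t: 3.68
ee_pos: [0.5081, -0.1194, 0.2035]
tool_rot: [0.725, 0.689, 0.001, 0.001]
contact_force: [0.4, 0.2, -2.2]
finger_gap: 0.135
gripper_force: 40.6
```

```bash
python3 -c "
from h import *
T=grab_frame('scene');go(.5084,-.1198,.115,87.2);cv2.imwrite('pics/b.png',cv2.resize(T['pixels'][120:290,200:440],None,fx=3,fy=3))"
```

```text
t 3.73 pos [ 0.5068 -0.1258  0.2036] th 86.82 F [-2.1 -9.4 -1.7] gap 0.139 | shift [ 6.3  1.2 88.5] twist -0.4
```

View pics/b.png

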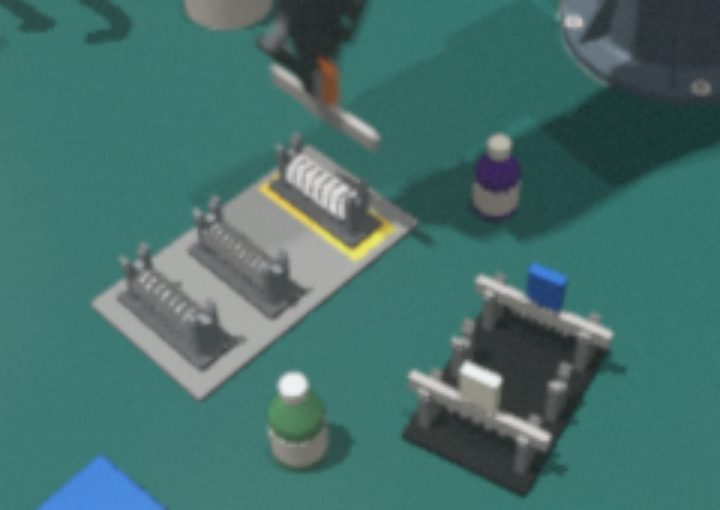

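The held orange leaf hangs straight at about (325,105) in the crop, over the front stand at (320,190).

Call:
apply_moves(
  moves=[
    [[0.0,0,0,0.035,0],[0.0,0,0,0.065,0],[0.0,0,0,0.078,0],[0.0,0,0,0.078,0],[0.0,0,0,0.078,0]],
  ],
)

```text
t: 4.15
ee_pos: [0.5087, -0.1175, 0.125]
tool_rot: [0.725, 0.689, 0.0, 0.0]
contact_force: [1.0, -0.1, -0.7]
finger_gap: 0.135
gripper_force: 40.5
```

```bash
python3 - <<'E'
from h import *
go(.5084,-.1198,.109,87.2)
T=grab_frame('top')
m=mask(T,(5,150,120),(18,255,255),(310,180,400,240));M=cv2.moments(m,True);print(M['m00'],plane(T,M['m10']/M['m00'],M['m01']/M['m00'],.14))
cv2.imwrite('pics/c.png',cv2.resize(T['pixels'][180:250,315:395],None,fx=8,fy=8,interpolation=cv2.INTER_CUBIC))
E
```

```text
t 4.15 pos [ 0.5087 -0.1175  0.125 ] th 87.07 F [ 1.  -0.1 -0.7] gap 0.135 | shift [-2.3 -0.2 16. ] twist -0.1Traceback (most recent call last):
  File "<stdin>", line 4, in <module>
ZeroDivisionError: float division by zero
```

To row units: 18 mm is 0.018, 17 mm is 0.017.

Call:
apply_moves(
  moves=[
    [[0.0,-0.002,0,0.008,0],[0.0,-0.002,0,0.012,0],[0.0,-0.002,0,0.015,0],[0.0,-0.002,0,0.017,0],[0.0,-0.002,0,0.018,0],[0.0,-0.002,0,0.018,0],[0.0,-0.002,0,0.018,0]],
  ],
)

```text
t: 4.78
ee_pos: [0.5086, -0.1195, 0.1066]
tool_rot: [0.725, 0.689, 0.0, 0.0]
contact_force: [-1.1, -0.2, 3.2]
finger_gap: 0.135
gripper_force: 41.5
```

To row units: 1 mm is 0.001.

Call:
apply_moves(
  moves=[
    [[0.0,0,0,0.001,0],[0.0,0,0,0.001,0],[0.0,0,0,0.001,0]],
  ],
)

```text
t: 5.03
ee_pos: [0.5086, -0.1195, 0.1055]
tool_rot: [0.725, 0.689, 0.0, 0.0]
contact_force: [-0.2, 0.5, 4.3]
finger_gap: 0.133
gripper_force: 41.9
```

To row units: 2 mm is 0.002, 1 mm is 0.001.

Call:
apply_moves(
  moves=[
    [[0.0,0.001,0,0,0],[0.0,0.002,0,0,0],[0.0,0.002,0,0,0]],
  ],
)

```text
t: 5.28
ee_pos: [0.5088, -0.1175, 0.1055]
tool_rot: [0.725, 0.689, 0.0, 0.0]
contact_force: [0.3, -0.4, 3.9]
finger_gap: 0.136
gripper_force: 41.8
```

To row units: 2 mm is 0.002, 1 mm is 0.001.

Call:
apply_moves(
  moves=[
    [[0.0,0.001,0,0,0],[0.0,0.002,0,0,0],[0.0,0.002,0,0,0]],
  ],
)

```text
t: 5.53
ee_pos: [0.5088, -0.1153, 0.1054]
tool_rot: [0.725, 0.689, 0.0, 0.0]
contact_force: [0.8, -2.4, 4.0]
finger_gap: 0.134
gripper_force: 41.8
```

To row units: 2 mm is 0.002, 1 mm is 0.001.

Call:
apply_moves(
  moves=[
    [[0.0,0.001,0,0,0],[0.0,0.002,0,0,0],[0.0,0.002,0,0,0]],
  ],
)

```text
t: 5.78
ee_pos: [0.5088, -0.1132, 0.1053]
tool_rot: [0.725, 0.689, 0.0, -0.0]
contact_force: [-0.3, -2.0, 5.1]
finger_gap: 0.135
gripper_force: 41.8
```

To row units: -8 mm is -0.008, -5 mm is -0.005.

Call:
apply_moves(
  moves=[
    [[0.0,-0.002,0,-0.002,0],[0.0,-0.005,0,-0.002,0],[0.0,-0.008,0,0,0],[0.0,-0.008,0,0,0],[0.0,-0.008,0,0,0]],
  ],
)

```text
t: 6.2
ee_pos: [0.5084, -0.1221, 0.1052]
tool_rot: [0.725, 0.689, -0.0, 0.0]
contact_force: [-0.4, -3.3, 4.4]
finger_gap: 0.137
gripper_force: 41.8
```

To row units: -2 mm is -0.002, -1 mm is -0.001.

Call:
apply_moves(
  moves=[
    [[0.0,-0.001,0,0,0],[0.0,-0.002,0,0,0],[0.0,-0.002,0,0,0]],
  ],
)

```text
t: 6.45
ee_pos: [0.5083, -0.1232, 0.1053]
tool_rot: [0.725, 0.689, 0.0, -0.0]
contact_force: [-0.3, 3.1, 5.1]
finger_gap: 0.135
gripper_force: 41.8
```

To row units: -2 mm is -0.002, -1 mm is -0.001.

Call:
apply_moves(
  moves=[
    [[0.0,-0.001,0,0,0],[0.0,-0.002,0,0,0],[0.0,-0.002,0,0,0]],
  ],
)

```text
t: 6.7
ee_pos: [0.5082, -0.1255, 0.1053]
tool_rot: [0.725, 0.689, -0.0, -0.0]
contact_force: [-0.0, 2.6, 4.1]
finger_gap: 0.135
gripper_force: 41.8
```

To row units: -2 mm is -0.002, -1 mm is -0.001.

Call:
apply_moves(
  moves=[
    [[0.0,-0.001,0,0,0],[0.0,-0.002,0,0,0],[0.0,-0.002,0,0,0]],
  ],
)

```text
t: 6.95
ee_pos: [0.5081, -0.1276, 0.1053]
tool_rot: [0.725, 0.689, -0.0, 0.0]
contact_force: [1.1, 2.8, 4.9]
finger_gap: 0.135
gripper_force: 41.8
```

The orange leaf stayed on the crests over 14 mm of shift, more than a full pitch. It goes back to the rack.

To row units: 298 mm is 0.298, -94 mm is -0.094, -13 degrees is -0.0361.

Call:
apply_moves(
  moves=[
    [[0.0,0,0,-0.03,0],[0.0,0,0,-0.068,0],[0.0,0.298,0.045,-0.094,-0.0361],[0.0,0.298,0.045,-0.094,-0.0361],[0.0,0.298,0.045,-0.094,-0.0361],[0.0,0.298,0.045,-0.094,-0.0361],[0.0,0.298,0.045,-0.094,-0.0361],[0.0,0.298,0.045,-0.094,-0.0361],[0.0,0.298,0.045,-0.094,-0.0361],[0.0,0.298,0.045,-0.094,-0.0361]],
  ],
)

```text
t: 7.78
ee_pos: [0.5686, 0.1727, 0.1989]
tool_rot: [0.641, 0.767, 0.0, -0.0]
contact_force: [1.4, 0.5, -1.9]
finger_gap: 0.134
gripper_force: 41.9
```

Call:
apply_moves(
  moves=[
    [[0.0,0,0,0,0],[0.0,0,0,0,0],[0.0,0,0,0,0]],
  ],
)

```text
t: 8.03
ee_pos: [0.568, 0.1668, 0.1989]
tool_rot: [0.643, 0.766, -0.001, -0.0]
contact_force: [0.7, 0.1, -2.0]
finger_gap: 0.135
gripper_force: 42.0
```

```bash
python3 -c "
from h import *
go(.568,.168,.095,100)"
```

```text
t 8.03 pos [0.568  0.1668 0.1989] th 100.03 F [ 0.7  0.1 -2. ] gap 0.135 | shift [  1.3   0.3 103.9] twist 0.0
```

To row units: 105 mm is 0.105, 102 mm is 0.102.

Call:
apply_moves(
  moves=[
    [[0.0,0.001,0,0.035,0],[0.0,0.001,0,0.07,0],[0.0,0.001,0,0.09,0],[0.0,0.001,0,0.098,0],[0.0,0.001,0,0.102,0],[0.0,0.001,0,0.105,0],[0.0,0.001,0,0.105,0],[0.0,0.001,0,0.105,0]],
  ],
)

```text
t: 8.7
ee_pos: [0.5678, 0.1682, 0.0952]
tool_rot: [0.642, 0.766, -0.0, -0.0]
contact_force: [-5.8, -2.2, -5.0]
finger_gap: 0.132
gripper_force: 41.6
```

Call:
apply_moves(
  moves=[
    [[0.0,0,0,0,0],[0.0,0,0,0,0],[0.0,0,0,0,0]],
  ],
)

```text
t: 8.95
ee_pos: [0.5678, 0.1682, 0.0953]
tool_rot: [0.642, 0.766, -0.0, 0.0]
contact_force: [-6.2, -2.3, -4.7]
finger_gap: 0.138
gripper_force: 41.6
```

Call:
apply_moves(
  moves=[
    [[0.0,0,-0.0005,0,0],[0.0,0,-0.001,0,0],[0.0,0,-0.001,0,0],[0.0,0,-0.001,0,0]],
  ],
)

```text
t: 9.28
ee_pos: [0.5674, 0.1685, 0.0951]
tool_rot: [0.642, 0.766, 0.0, 0.0]
contact_force: [-4.0, -2.3, 0.4]
finger_gap: 0.134
gripper_force: 42.2
```

```bash
python3 -c "
from h import *
s=env.read_state();print(s['torque'],s['joint_positions'])
T=grab_frame('scene');go(.568,.168,.095,100);cv2.imwrite('pics/d.png',cv2.resize(T['pixels'][180:290,310:440],None,fx=5,fy=5,interpolation=cv2.INTER_CUBIC))"
```

```text
[-0.5705705   0.90852525  0.28478203] [ 2.88731755e-01  4.66840763e-01 -6.21573348e-02  1.04094939e+00
 -2.19699645e-04  1.68405485e+00]
t 9.33 pos [0.5674 0.1686 0.095 ] th 100.06 F [-2.8 -3.  -0.6] gap 0.13 | shift [-0.7  0.5 -0. ] twist 0.1
```

View pics/d.png

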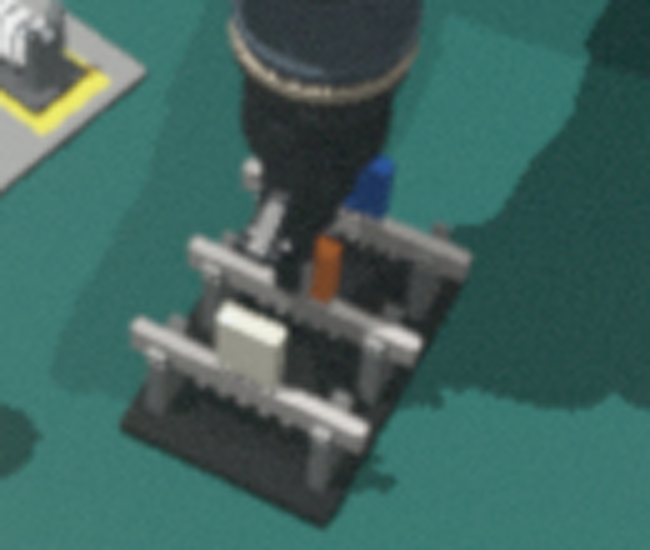

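The picture shows the orange leaf down in its middle slot pair, from about (195,245) to (415,345). I'll release it and move to the white one.

To row units: -75 mm is -0.075, 65 mm is 0.065.

Call:
apply_moves(
  moves=[
    [[0.45,0,0,0,0],[0.45,0,0,0,0],[0.45,0,0,0,0],[0.45,0,0,-0.04,0],[0.45,0,0,-0.075,0],[0.45,0,0.035,-0.075,0],[0.45,0.0005,0.065,-0.075,0],[0.45,0.0005,0.065,-0.075,0],[0.45,0.0005,0.065,-0.075,0],[0.45,0.0005,0.065,-0.075,0]],
  ],
)

```text
t: 10.17
ee_pos: [0.6307, 0.1805, 0.1689]
tool_rot: [0.642, 0.766, -0.0, -0.0]
contact_force: [0.2, -0.2, 0.3]
finger_gap: 0.45
gripper_force: 0.0
```

```bash
python3 -c "
from h import *
T=grab_frame('top');go(.6305,.181,.093,100.2)
m=mask(T,(5,150,120),(18,255,255),(220,150,290,235));M=cv2.moments(m,True);print(M['m00'],M['m10']/max(1,M['m00']),M['m01']/max(1,M['m00']))"
```

```text
t 10.22 pos [0.6304 0.1805 0.1692] th 100.07 F [-0.7 -0.4  0.1] gap 0.449 | shift [ 0.5  0.2 76.2] twist -0.1
0.0 0.0 0.0
```

To row units: 75 mm is 0.075, 62 mm is 0.062.

Call:
apply_moves(
  moves=[
    [[0.45,0.0005,0,0.035,0],[0.45,0.0005,0,0.062,0],[0.45,0.0005,0,0.075,0],[0.45,0.0005,0,0.075,0],[0.15,0.0005,0,0.075,0],[0.0,0.0005,0,0.075,0],[0.0,0.0005,0,0.075,0],[0.0,0.0005,0,0.075,0],[0.0,0.0005,0,0.075,0]],
  ],
)

```text
t: 10.97
ee_pos: [0.6313, 0.1812, 0.0953]
tool_rot: [0.642, 0.766, 0.001, 0.0]
contact_force: [-1.3, -0.4, 3.3]
finger_gap: 0.133
gripper_force: 42.8
```

To row units: -276 mm is -0.276, -172.5 mm is -0.1725, 12.9 degrees is 0.0358.

Call:
apply_moves(
  moves=[
    [[0.0,0,0,-0.025,0],[0.0,0,0,-0.065,0],[0.0,0,0,-0.105,0],[0.0,-0.276,-0.1725,-0.105,0.0358],[0.0,-0.276,-0.1725,-0.105,0.0358],[0.0,-0.276,-0.1725,-0.105,0.0358],[0.0,-0.276,-0.1725,-0.105,0.0358],[0.0,-0.276,-0.1725,-0.105,0.0358],[0.0,-0.276,-0.1725,-0.105,0.0358],[0.0,-0.276,-0.1725,-0.105,0.0358]],
  ],
)

```text
t: 11.8
ee_pos: [0.5211, -0.0911, 0.1997]
tool_rot: [0.724, 0.689, 0.0, 0.0]
contact_force: [0.3, -0.8, -0.8]
finger_gap: 0.13
gripper_force: 42.1
```

Call:
apply_moves(
  moves=[
    [[0.0,0,0,0,0]],
  ],
)

```text
t: 11.88
ee_pos: [0.5197, -0.0951, 0.1999]
tool_rot: [0.726, 0.688, -0.001, 0.001]
contact_force: [-0.1, 0.0, -1.3]
finger_gap: 0.131
gripper_force: 42.1
```

```bash
python3 -c "
from h import *
go(.5085,-.1205,.109,87.2)"
```

```text
t 11.88 pos [ 0.5197 -0.0951  0.1999] th 86.87 F [-0.1  0.  -1.3] gap 0.131 | shift [-25.8  -9.9  91. ] twist -0.3
```

To row units: 75 mm is 0.075, 72 mm is 0.072.

Call:
apply_moves(
  moves=[
    [[0.0,-0.026,-0.01,0.02,0],[0.0,-0.026,-0.01,0.055,0],[0.0,-0.026,-0.01,0.072,0],[0.0,-0.026,-0.01,0.075,0],[0.0,-0.026,-0.01,0.075,0],[0.0,-0.026,-0.01,0.075,0]],
  ],
)

```text
t: 12.38
ee_pos: [0.5115, -0.115, 0.1256]
tool_rot: [0.724, 0.69, 0.0, 0.001]
contact_force: [0.2, -0.6, -1.1]
finger_gap: 0.134
gripper_force: 42.0
```

```bash
python3 -c "
from h import *
go(.5085,-.1205,.1055,87.2)"
```

```text
t 12.38 pos [ 0.5115 -0.115   0.1256] th 87.19 F [ 0.2 -0.6 -1.1] gap 0.134 | shift [-5.7 -2.7 20.1] twist -0.0
```

To row units: 18 mm is 0.018, -2.7 mm is -0.0027.

Call:
apply_moves(
  moves=[
    [[0.0,-0.0055,-0.0027,0.005,0],[0.0,-0.0055,-0.0027,0.01,0],[0.0,-0.0055,-0.0027,0.014,0],[0.0,-0.0055,-0.0027,0.016,0],[0.0,-0.0055,-0.0027,0.018,0],[0.0,-0.0055,-0.0027,0.018,0],[0.0,-0.0055,-0.0027,0.018,0]],
  ],
)

```text
t: 12.97
ee_pos: [0.508, -0.1204, 0.1066]
tool_rot: [0.724, 0.689, 0.0, 0.0]
contact_force: [-0.5, -1.7, 5.4]
finger_gap: 0.131
gripper_force: 43.0
```

To row units: 2 mm is 0.002, 1 mm is 0.001.

Call:
apply_moves(
  moves=[
    [[0.0,0.001,0,-0.0007,0],[0.0,0.002,0,-0.0007,0],[0.0,0.002,0,-0.0007,0]],
  ],
)

```text
t: 13.22
ee_pos: [0.5078, -0.1181, 0.1069]
tool_rot: [0.724, 0.69, 0.0, -0.0]
contact_force: [0.1, 0.7, -2.1]
finger_gap: 0.137
gripper_force: 42.1
```

To row units: 2 mm is 0.002, 1 mm is 0.001.

Call:
apply_moves(
  moves=[
    [[0.0,0.001,0,0,0],[0.0,0.002,0,0,0],[0.0,0.002,0,0,0]],
  ],
)

```text
t: 13.47
ee_pos: [0.5078, -0.1162, 0.1068]
tool_rot: [0.724, 0.689, -0.0, -0.0]
contact_force: [-0.5, -0.3, -2.0]
finger_gap: 0.137
gripper_force: 42.1
```

To row units: 2 mm is 0.002, 1 mm is 0.001.

Call:
apply_moves(
  moves=[
    [[0.0,0.001,0,0,0],[0.0,0.002,0,0,0],[0.0,0.002,0,0,0]],
  ],
)

```text
t: 13.72
ee_pos: [0.5078, -0.1151, 0.107]
tool_rot: [0.725, 0.689, -0.001, 0.001]
contact_force: [-1.3, -6.6, -1.2]
finger_gap: 0.134
gripper_force: 42.1
```

Mesh found near y = -0.117: the force fell away, then the leaf caught sideways. Now I'll ease back and seat it.

To row units: 4 mm is 0.004, -2.8 mm is -0.0028.

Call:
apply_moves(
  moves=[
    [[0.0,-0.0015,0,0,0],[0.0,-0.0028,0,0,0],[0.0,-0.0028,0,0,0],[0.0,-0.0028,0,0.0015,0],[0.0,-0.0028,0,0.003,0],[0.0,-0.0028,0,0.004,0],[0.0,-0.0028,0,0.004,0],[0.0,-0.0028,0,0.004,0]],
  ],
)

```text
t: 14.38
ee_pos: [0.508, -0.1172, 0.1032]
tool_rot: [0.724, 0.689, 0.0, 0.0]
contact_force: [-1.2, -0.2, 3.1]
finger_gap: 0.135
gripper_force: 42.9
```

Call:
apply_moves(
  moves=[
    [[0.0,0,0,0.0005,0],[0.0,0,0,0.001,0],[0.0,0,0,0.001,0],[0.0,0,0,0.001,0]],
  ],
)

```text
t: 14.72
ee_pos: [0.508, -0.1172, 0.1021]
tool_rot: [0.724, 0.689, 0.0, 0.0]
contact_force: [-0.1, -1.7, 4.7]
finger_gap: 0.14
gripper_force: 42.9
```

Call:
apply_moves(
  moves=[
    [[0.0,0,0,0,0],[0.0,0,0,0,0]],
  ],
)

```text
t: 14.88
ee_pos: [0.508, -0.1172, 0.1021]
tool_rot: [0.724, 0.689, 0.0, 0.0]
contact_force: [-1.1, -2.9, 3.3]
finger_gap: 0.133
gripper_force: 42.9
```

To row units: -0.8 mm is -0.0008, -0.4 mm is -0.0004.

Call:
apply_moves(
  moves=[
    [[0.0,-0.0008,0,0,0],[0.0,-0.0008,0,0,0],[0.0,0.0003,0,0,0],[0.0,-0.0004,0,0,0],[0.0,-0.0004,0,0,0],[0.0,-0.0004,0,0,0]],
  ],
)

```text
t: 15.38
ee_pos: [0.5079, -0.1174, 0.102]
tool_rot: [0.724, 0.689, 0.0, -0.0]
contact_force: [1.2, 2.2, 4.4]
finger_gap: 0.134
gripper_force: 43.0
```

To row units: -120 mm is -0.12, -80 mm is -0.08.

Call:
apply_moves(
  moves=[
    [[0.0,-0.0004,0,-0.0015,0],[0.0,-0.0004,0,-0.0015,0],[0.35,-0.0004,0,-0.0015,0],[0.45,-0.0004,0,-0.0015,0],[0.45,-0.0004,0,-0.0015,0],[0.45,-0.0004,0,-0.0015,0],[0.45,0,0,-0.04,0],[0.45,0,0,-0.08,0],[0.45,0,0,-0.12,0]],
  ],
)

```text
t: 16.13
ee_pos: [0.507, -0.1174, 0.2232]
tool_rot: [0.724, 0.689, -0.001, -0.001]
contact_force: [1.3, 0.0, 0.8]
finger_gap: 0.446
gripper_force: 0.0
```

To row units: -220 mm is -0.22, -180 mm is -0.18.

Call:
apply_moves(
  moves=[
    [[0.45,0,-0.1,0,0],[0.45,-0.06,-0.18,-0.04,0],[0.45,-0.1,-0.18,-0.04,0],[0.45,-0.14,-0.18,-0.04,0],[0.45,-0.18,-0.18,-0.04,0],[0.45,-0.22,-0.18,-0.04,0],[0.45,-0.22,-0.18,-0.04,0],[0.45,-0.22,-0.18,-0.04,0],[0.45,-0.22,-0.18,-0.04,0],[0.45,-0.22,-0.18,-0.04,0]],
  ],
)

```text
t: 16.97
ee_pos: [0.3166, -0.3294, 0.2617]
tool_rot: [0.725, 0.688, -0.0, -0.0]
contact_force: [0.0, 0.6, -0.0]
finger_gap: 0.45
gripper_force: 0.0
```

```bash
python3 - <<'E'
from h import *
go(.5,-.1,.1,87)
T=grab_frame('top');S=grab_frame('scene')
a=cv2.resize(T['pixels'][120:270,215:400],None,fx=4,fy=4,interpolation=cv2.INTER_CUBIC)[:, :]
b=cv2.resize(S['pixels'][150:290,220:420],None,fx=4,fy=4,interpolation=cv2.INTER_CUBIC)
cv2.imwrite('pics/e1.png',a);cv2.imwrite('pics/e2.png',b)
# white grip on stand
o=[]
for f,r in((T,(335,195,375,225)),(S,(285,160,335,205))):
    m=mask(f,(0,0,215),(180,40,255),r);c=big(m);print(cv2.minAreaRect(c));o.append(ray(f,*cv2.minAreaRect(c)[0]))
print(tri(*o))
E
```

```text
t 16.97 pos [ 0.3166 -0.3294  0.2617] th 87.0 F [ 0.   0.6 -0. ] gap 0.45 | shift [238.6 171.2 161.8] twist 0.0
((362.46923828125, 212.55384826660156), (23.297409057617188, 5.824352264404297), 3.1798300743103027)
((307.0768737792969, 164.88461303710938), (8.875203132629395, 2.4961509704589844), 33.690067291259766)
(array([ 0.5062737 , -0.12926182,  0.11203588]), np.float64(0.016211145061851766))
```

View pics/e1.png

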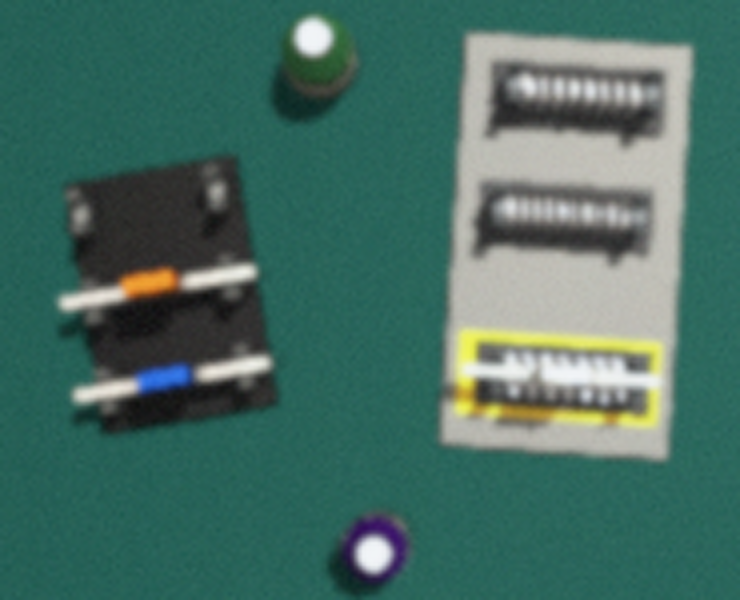

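View pics/e2.png

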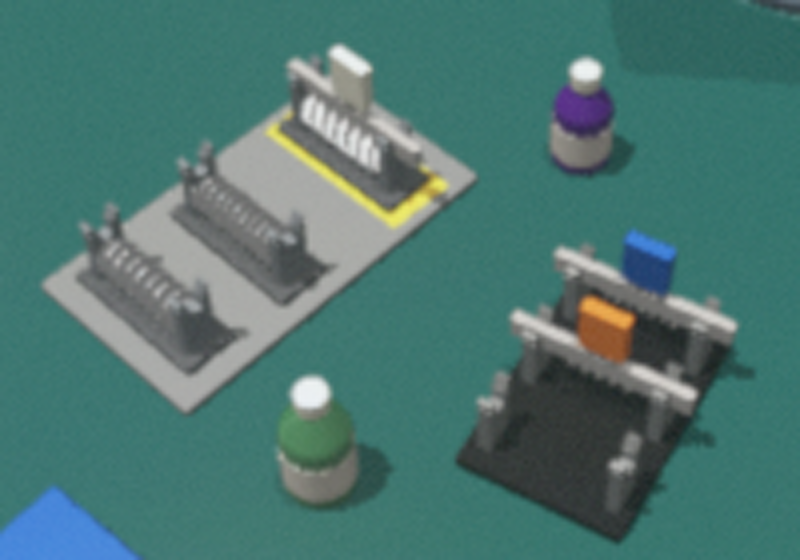

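The white leaf lies level in the front stand, with its grip at (350,80) in the scene crop. The orange and blue leaves are upright in the rack, and the bottles haven't moved.

```bash
python3 -c "
from station import env
print(env.job_done())"
```

```text
the job is handed in; nothing more can be done
None
```

The white leaf (leaf_c) meshes and sits home in the front stand, released; the orange leaf was tried, did not fit and is back in the rack; I never tried the blue leaf, because only one pitch can match the spindle; the highest press I read was about 7 N, and the job was handed in at about 17 s with no result reported.

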